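# Set the paper stop on the painters' sizing board

### The arm

A 7-joint arm with a two-finger parallel gripper is mounted at the origin on the work surface. World frame = base frame: x ahead of the robot, y to its left, z up, the work surface at z = 0. Lengths are in m, angles in rad, forces in N, time in s.
With the tool pointing down it reaches from about 0.4 to 0.875 m from the base axis. Payload 19.3 kg.
Tool frame: the origin (TCP) lies at the very end of the fingers, on their centre line; the grasp point (between the pads) lies 19 mm behind it; z points along the fingers, y is the line along which they close (so a half turn about z gives the same grasp; the last joint's range is limited). The gripper opens to 85 mm and grips with 20 to 120 N. Pads are 22 mm wide; open, the fingers measure 114 mm over their backs; the gripper's body (76 mm by 85 mm) begins 54 mm behind the grasp point. The pads swing forward as they close: fully open they stand 13 mm farther back than shut.
Start: joints at [1.059, 0.521, -0.036, 1.599, 0.021, 1.021, -0.113], TCP at [0.267, -0.565, 0.231] pointing down, gripper open.
Joint ranges: [-2.91, 2.91], [-0.3, 2.13], [-1.5, 1.42], [0.17, 2.43], [-1.26, 4.41], [0.16, 1.93], [-2.52, 2.52]. Speed limits (rad/s): [1.89, 1.89, 2.39, 2.39, 3.01, 3.01, 3.01].

### API

Orientations are given as [roll, pitch, yaw] about the fixed x, y, z axes, in that order (R = Rz(yaw) Ry(pitch) Rx(roll)).
In Python, from workcell import bot gives the robot as it stands.
- The arm moves only by the tool jog_arm, never from a script. Its argument "motion" is a list of rows, each a list of 5 numbers: the shift along the tool's x, y, z scaled (see below), then the turn about the tool's z scaled (see below), then the opening, from 0 (shut) to 1 (fully open). A call has 1 to 12 rows; each row shifts and turns the commanded pose from where the row before left it, along the tool's axes as they then stand; what a row does not reach is not made up. The controller multiplies each number of a shift by 30 mm and each number of a turn by 0.08 rad. A row lasts 1/10 s, in which the tool goes at most 50 mm and 8.59 degrees, less where a joint would pass 70% of its speed; a pose out of reach is approached as far as the arm can. A call with a number of a shift or a turn outside -1 to 1 is refused whole. A call with a gripper value outside its range is refused whole. The fingers move at their own pace and stop on an object; "newtons" is the grip in N (left out, the last holds). Time passes only in rows, so rows that do not move let the fingers close. It gives the time, the measured TCP pose, the force, the opening and the grip force at its end, in the units of the state.
- bot.observe(): the state, without advancing time (a new reading comes with each control period).
- bot.grab_frame(name): name is "scene" or "top" or "wrist"; returns a dict with "pixels" (384x512x3 uint8, red, green, blue), "fovy" (degrees; the focal length in pixels is half the picture's height over the tangent of half this angle, whatever the lens; pixels are square), "cx", "cy" (the principal point, pixels), "k1" (the pictures are not rectified: a ray, as slopes to the right and down, at radius r is drawn at 1 + k1 r^2 times it, then the intrinsics apply), "rvec" (rotation vector, rad) and "tvec" (3), from world to camera coordinates, as OpenCV has them; the wrist camera has in their place "mount" (4x4, takes a point from camera to tool coordinates, whose origin is the TCP and whose axes are the flange's). Camera axes: x right, y down, z forward; pixel columns grow to the right and rows downward; lengths in m; the calibration is good to about 2 mm. A picture is of the moment at which its call begins: read the wrist's pose just before it. There is no depth.
- bot.job_done(): hands the job in; it is judged then, once.
The state is a dict: "clock": time; "qpos": joint angles; "qd": joint speeds; "joint_efforts": joint torques, N m; "position": TCP position; "tool_rot": TCP orientation; "force": force on the tool from outside, world axes, zero at the start; "moment": the same for the moment, N m; "grip_width": finger opening in m; "finger_force": force on a finger pad.
Only numpy, scipy, OpenCV 4.12 (cv2) and the standard library are available. Lean on these libraries where they do the work, as an engineer would, in place of code of your own. Each camera call takes 0.05 s, during which the arm holds its last target. There are 200 camera calls.

### The job

On the wooden sizing board on the painting table, slide the paper stop (the carriage with the upright square grip and the flat steel pointer arm) along its rail until the point of its arm lines up with the point of the pointed brass marker at the board's near edge. Leave the low cutter head with the round knob, on the other rail, where it is, and let go of the stop.

Things in the scene. Friction and masses are not known exactly. Their poses are not given: they have to be found in the camera images.
- stop_grip (a point): Centre of the paper stop's upright square grip (24 x 24 mm, 48 tall, dark grey), 74 mm above the table; its black carriage block (50 across, 60 along the rail) begins 24 mm below. It slides on the rail nearer the robot, 165 mm either side of the middle, with 2-3 N of drag, and stays where left. Axes: y along the rail, x across it away from the robot, z up. The grip's sides are square to the rail.
- stop_tip (a point): Point of the paper stop's flat steel arm (14 mm wide, 6 thick), which reaches from the carriage block towards the robot: 99 mm in -x from stop_grip, at the same place along the rail, 34 mm above the table. Axes as stop_grip.
- mark_tip (a point): Point of the pointed brass marker (32 mm long, 34 wide, 10 tall), fixed on the board at its edge near the robot, pointing to the rail; top 28 mm above the table. On either half of the board, 45 to 200 mm along the rail from the stop's start, within its travel. The round brass button (30 mm) on the other half is not the marker. The arm passes clear of both. Axes as stop_grip.
- cutter_knob (a point): Top of the round knob (36 mm across) of the cutter head, a low black carriage (42 mm across its rail, 80 along it), 51 mm above the table, on the second rail, 100 mm farther from the robot than the stop's. It slides easily; to be left where it is.

How it is judged:
At the end, for the whole second after the job is handed in: The point of the paper stop's arm is within 12 mm of the marker's point, measured along the rail, and stays there with the stop released (y of stop_tip in the frame of mark_tip between -0.012 and 0.012 m); the robot touches nothing.
It fails at once if the cutter head is moved by more than 15 mm (distance of cutter_knob from where it was at the start of the episode above 0.015 m).
It also fails if it takes over 32 s, if anything falls off the work surface, if the arm or the gripper's body presses on something with over 40 N, if the wrist force passes 120 N, or if a joint passes its speed limit or range.

## Working session

There is one attempt and no reset: what is moved stays moved. The work goes in short steps, Python scripts to look and compute and a tool call to move; the robot and the scene stay as the last step left them, time stands still between calls to the robot, and variables do not carry over. Pictures are saved under pics/ and viewed, at most 10 in all, crops included, and the job is handed in when it is done.

Besides the shell and the picture viewer there is one more tool, called after ">>>" by a JSON object that holds its "op" and its "data", one argument or row to a line. jog_arm: Moves the arm, as the interface text tells. Shifts and turns lie within -1 to 1; 1 stands for 30 mm of shift or 0.08 rad of turn. Its arguments: {"type":"object","properties":{"motion":{"type":"array","items":{"type":"array","items":{"type":"number"}}},"newtons":{"type":"number"}},"required":["motion"]}

```bash
mkdir -p pics
cat > h.py <<'E'
import numpy as np,cv2
from workcell import bot
def cam(f):
    h=f["pixels"].shape[0]; F=h/2/np.tan(np.radians(f["fovy"])/2)
    return F
def ray(f,uv):
    F=cam(f); d=np.array([(uv[0]-f["cx"])/F,(uv[1]-f["cy"])/F]); s=d.copy()
    for _ in range(20): s=d/(1+f["k1"]*(s@s))
    R=cv2.Rodrigues(np.array(f["rvec"],float))[0]; t=np.array(f["tvec"],float).ravel()
    return -R.T@t, R.T@np.array([s[0],s[1],1])
def plane(f,uv,z):
    o,d=ray(f,uv); return o+d*(z-o[2])/d[2]
def save(f,n): cv2.imwrite("pics/"+n,cv2.cvtColor(f["pixels"],cv2.COLOR_RGB2BGR))
E
python3 - <<'E'
from h import *
import pickle
s=bot.observe();print(s)
for n in("top","scene"):
    f=bot.grab_frame(n);save(f,n+"0.png");pickle.dump(f,open(n+".pkl","wb"))
a=[cv2.imread(f"pics/{n}0.png") for n in("top","scene")]
E
```

```text
{'clock': 0.0, 'qpos': array([ 1.05882502,  0.52201888, -0.03634162,  1.59998279,  0.02118801,
        1.02112163, -0.11276908]), 'qd': array([-5.91968899e-04, -6.03077405e-04, -4.00003205e-04,  9.48394511e-05,
        2.60060877e-04,  8.72391287e-04,  1.06400317e-03]), 'joint_efforts': array([ 1.07505534e-04, -9.27126861e+01,  1.97986096e+00, -3.69940174e+01,
        1.77445990e-02,  8.09024263e-03, -7.95985511e-05]), 'position': array([ 0.26704718, -0.56470517,  0.23073157]), 'tool_rot': array([-3.14044831e+00,  6.49643307e-05,  4.41797896e-01]), 'force': array([ 0.07362565, -0.24971667,  0.14537543]), 'moment': array([ 0.06552662, -0.05045371,  0.03961913]), 'finger_force': 0.0, 'grip_width': 0.08521559704565222}
```

View pics/top0.png

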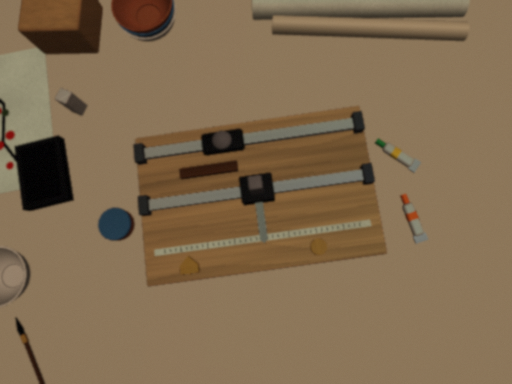

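View pics/scene0.png

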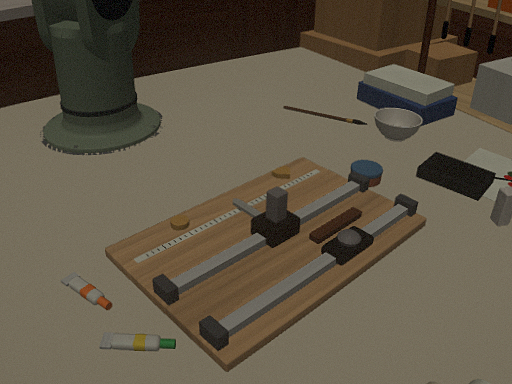

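The top view shows the stop's grip at about (256,183), its arm tip at about (264,240), and brass pieces at (189,266) and (318,246). The cutter is at (222,140). I'll enlarge the brass pieces to tell the marker from the button.

Run:
```python
from h import *
import pickle
f=pickle.load(open("top.pkl","rb"));g=pickle.load(open("scene.pkl","rb"))
im=cv2.imread("pics/top0.png");im2=cv2.imread("pics/scene0.png")
c=[cv2.resize(x,(390,290),interpolation=cv2.INTER_CUBIC) for x in (im[245:285,162:216],im[226:266,291:345],im2[155:190,258:305],im2[205:240,157:204])]
cv2.imwrite("pics/c.png",cv2.convertScaleAbs(np.vstack([np.hstack(c[:2]),np.hstack(c[2:])]),alpha=1.5))
hsv=cv2.cvtColor(im,cv2.COLOR_BGR2HSV)
for n,uv,z in[("grip",(256,183),.098),("tip",(264,240),.034),("L",(189,266),.028),("R",(318,246),.028),("railL",(145,205),.04),("railR",(368,174),.04),("cut",(222,140),.051)]:
    print(n,plane(f,uv,z).round(4))
a=plane(f,(145,205),.04);b=plane(f,(368,174),.04);d=a-b;print("rail yaw of y axis",np.arctan2(-d[0],d[1]))
```

```text
grip [0.5741 0.0714 0.098 ]
tip [0.4834 0.0593 0.034 ]
L [0.4355 0.1939 0.028 ]
R [ 0.4742 -0.037   0.028 ]
railL [0.5438 0.2773 0.04  ]
railR [ 0.6035 -0.1266  0.04  ]
cut [0.6635 0.1381 0.051 ]
rail yaw of y axis 0.146734367765648
```

View pics/c.png

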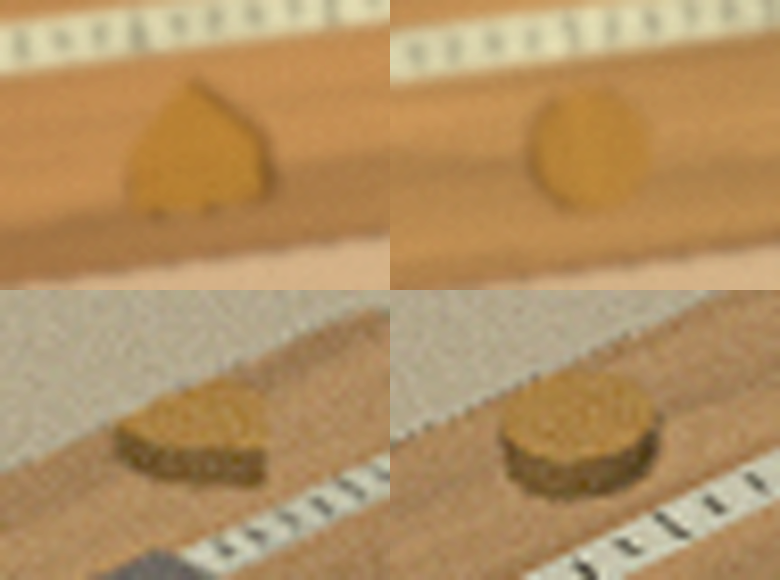

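The left brass piece is the pointed marker, with its point at about (188.6,256.3) in the top view. The right one is the round button. I'll turn the tool square to the rail and move above the grip.

>>> {"op": "jog_arm", "data": {
  "motion": [
    [0,0,0,0.92,1],
    [0,0,0,0.92,1],
    [0,0,0,0.92,1],
    [0,0,0,0.92,1],
    [0.66,-0.97,0,0,1],
    [0.66,-0.97,0,0,1],
    [0.66,-0.97,0,0,1],
    [0.66,-0.97,0,0,1],
    [0.66,-0.97,0,0,1],
    [0.66,-0.97,0,0,1],
    [0.66,-0.97,0,0,1],
    [0.66,-0.97,0,0,1]
  ]
}}

```text
clock: 1.3
position: [0.39, -0.3101, 0.2312]
tool_rot: [-3.141, 0.0, 0.147]
force: [1.2, 0.1, -0.7]
grip_width: 0.0854
finger_force: 0.0
```

>>> {"op": "jog_arm", "data": {
  "motion": [
    [0.66,-0.97,0,0,1],
    [0.66,-0.97,0,0,1],
    [0.66,-0.97,0,0,1],
    [0.66,-0.97,0,0,1],
    [0.66,-0.97,0,0,1],
    [0.66,-0.97,0,0,1],
    [0.66,-0.97,0,0,1],
    [0.66,-0.97,0,0,1],
    [0.66,-0.97,0,0,1],
    [0.66,-0.97,0,0,1],
    [0.66,-0.97,0,0,1],
    [0.5,-0.5,0,0,1]
  ]
}}

```text
clock: 2.5
position: [0.5711, 0.0572, 0.231]
tool_rot: [-3.141, 0.0, 0.15]
force: [-0.6, -0.8, 0.3]
grip_width: 0.0855
finger_force: 0.0
```

```bash
cat >> h.py <<'E'
from scipy.spatial.transform import Rotation as Ro
def wrist():
    s=bot.observe(); f=bot.grab_frame("wrist")
    T=np.eye(4);T[:3,:3]=Ro.from_euler("xyz",s["tool_rot"]).as_matrix();T[:3,3]=s["position"]
    W=np.linalg.inv(T@np.array(f["mount"])); f["rvec"]=cv2.Rodrigues(W[:3,:3])[0]; f["tvec"]=W[:3,3]
    return s,f
E
python3 - <<'E'
from h import *
import pickle
s,f=wrist();print(s["position"],s["tool_rot"],s["clock"]);save(f,"w1.png");pickle.dump(f,open("w1.pkl","wb"))
E
```

```text
[0.57112669 0.05722168 0.23104323] [-3.14067811e+00  3.03948973e-04  1.49808727e-01] 2.5
```

View pics/w1.png

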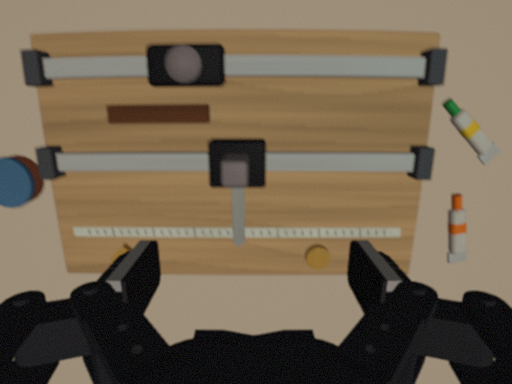

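The wrist view shows the grip near (235,173), the arm tip at (239,243), the marker's point near (122,247), and the rail level at row 162 from (50,162) to (422,163).

Run:
```python
from h import *
import pickle
w=pickle.load(open("w1.pkl","rb"));t=pickle.load(open("top.pkl","rb"))
a=plane(w,(50,162),.04);b=plane(w,(422,163),.04);d=a-b;yaw=np.arctan2(-d[0],d[1]);print("yaw",yaw)
ey=np.array([-np.sin(yaw),np.cos(yaw),0])
tip=plane(w,(239,243),.034);m=plane(w,(122,246),.028);tt=plane(t,(264,240),.034);mt=plane(t,(188.6,256.3),.028)
print(tip,m,(m-tip)@ey,"top",tt,mt,(mt-tt)@ey)
print("grip",plane(w,(235,173),.098),plane(t,(256,183),.098))
im=cv2.imread("pics/w1.png")
c=[cv2.resize(im[y:y+60,x:x+60],(390,390),interpolation=cv2.INTER_CUBIC) for x,y in((205,135),(92,225))]
cv2.imwrite("pics/c2.png",cv2.convertScaleAbs(np.hstack(c),alpha=1.8))
```

```text
yaw 0.14725730585867175
[0.48071134 0.06071177 0.034     ] [0.45221169 0.19938595 0.028     ] 0.14135496465008096 top [0.48338933 0.05933513 0.034     ] [0.45268535 0.19538783 0.028     ] 0.13908529392078545
grip [0.57621099 0.07460647 0.098     ] [0.57410448 0.07140448 0.098     ]
```

View pics/c2.png

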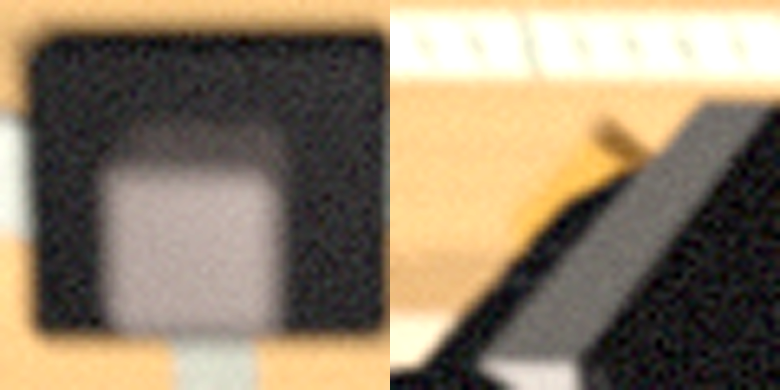

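>>> {"op": "jog_arm", "data": {
  "motion": [
    [0.23,-0.52,0.5,0,1],
    [0,0,1,0,1],
    [0,0,1,0,1],
    [0,0,1,0,1],
    [0,0,1,0,1],
    [0,0,0.7,0,1],
    [0,0,0.5,0,1],
    [0,0,0,0,1],
    [0,0,0,0,1]
  ]
}}

```text
clock: 3.45
position: [0.5756, 0.0706, 0.0608]
tool_rot: [-3.142, -0.0, 0.147]
force: [0.4, 0.1, 0.4]
grip_width: 0.0858
finger_force: 0.0
```

>>> {"op": "jog_arm", "data": {
  "motion": [
    [0,0,0,0,0],
    [0,0,0,0,0],
    [0,0,0,0,0],
    [0,0,0,0,0],
    [0,0,0,0,0],
    [0,0,0,0,0],
    [0,0,0,0,0],
    [0,0,0,0,0]
  ],
  "newtons": 30
}}

```text
clock: 4.25
position: [0.5755, 0.0708, 0.0607]
tool_rot: [-3.141, -0.001, 0.148]
force: [-1.4, 1.3, 6.9]
grip_width: 0.0239
finger_force: 32.8
```

>>> {"op": "jog_arm", "data": {
  "motion": [
    [0,-0.2,0,0,0],
    [0,-0.5,0,0,0],
    [0,-0.5,0,0,0],
    [0,-0.5,0,0,0],
    [0,-0.6,0,0,0],
    [0,-0.6,0,0,0],
    [0,-0.5,0,0,0],
    [0,-0.5,0,0,0],
    [0,-0.4,0,0,0],
    [0,-0.33,0,0,0],
    [0,0,0,0,0],
    [0,0,0,0,0]
  ]
}}

```text
clock: 5.45
position: [0.5548, 0.2089, 0.0607]
tool_rot: [-3.141, -0.0, 0.148]
force: [-4.1, 1.5, 7.6]
grip_width: 0.0237
finger_force: 33.0
```

Run:
```python
from h import *
import pickle
s=bot.observe();print(s["position"],s["force"],s["grip_width"])
f=bot.grab_frame("top");pickle.dump(f,open("t2.pkl","wb"));g=bot.grab_frame("scene")
im=cv2.cvtColor(f["pixels"],cv2.COLOR_RGB2BGR);i2=cv2.cvtColor(g["pixels"],cv2.COLOR_RGB2BGR)
c=[cv2.resize(im[210:280,154:224],(390,390),interpolation=cv2.INTER_CUBIC),cv2.resize(i2[135:255,240:360],(390,390),interpolation=cv2.INTER_CUBIC)]
cv2.imwrite("pics/c3.png",cv2.convertScaleAbs(np.hstack(c),alpha=1.6))
```

```text
[0.55476411 0.20889179 0.06074661] [-4.09459349  1.46945407  7.56033032] 0.023675391010113716
```

View pics/c3.png

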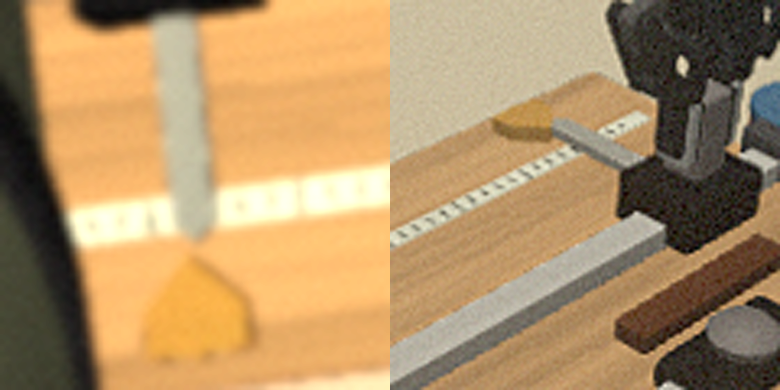

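The crop shows the arm's tip at about (189.5,252.7) and the marker's point at about (188.1,256.1), almost in line. I'll compute the offset.

Run:
```python
from h import *
import pickle
f=pickle.load(open("t2.pkl","rb"));ey=np.array([-np.sin(.147),np.cos(.147),0])
print((plane(f,(188.1,256.1),.028)-plane(f,(189.5,252.7),.034))@ey)
```

```text
0.0045110197305427
```

>>> {"op": "jog_arm", "data": {
  "motion": [
    [0,-0.13,0,0,0],
    [0,0,0,0,0],
    [0,0,0,0,0],
    [0,0,0,0,1],
    [0,0,0,0,1],
    [0,0,0,0,1],
    [0,0,0,0,1],
    [0,0,0,0,1],
    [0,0,0,0,1],
    [0,0,0,0,1]
  ]
}}

```text
clock: 6.55
position: [0.5543, 0.2119, 0.0603]
tool_rot: [-3.142, 0.0, 0.147]
force: [-0.1, 0.0, -0.4]
grip_width: 0.0851
finger_force: 0.0
```

>>> {"op": "jog_arm", "data": {
  "motion": [
    [0,0,-0.5,0,1],
    [0,0,-1,0,1],
    [0,0,-1,0,1],
    [0,0,-1,0,1],
    [0,0,-1,0,1],
    [0,0.5,-1,0,1],
    [0,1,-0.5,0,1],
    [0,1,0,0,1],
    [0,1,0,0,1],
    [0,0,0,0,1],
    [0,0,0,0,1]
  ]
}}

```text
clock: 7.65
position: [0.5698, 0.1077, 0.2413]
tool_rot: [-3.141, -0.001, 0.146]
force: [1.3, -0.1, -0.4]
grip_width: 0.0857
finger_force: 0.0
```

Run:
```python
from h import *
import pickle
s,w=wrist();pickle.dump(w,open("w4.pkl","wb"));print(s["position"],s["clock"])
f=bot.grab_frame("top");pickle.dump(f,open("t4.pkl","wb"))
im=cv2.cvtColor(f["pixels"],cv2.COLOR_RGB2BGR);i2=cv2.cvtColor(w["pixels"],cv2.COLOR_RGB2BGR)
c=[cv2.resize(im[215:275,159:219],(390,390),interpolation=cv2.INTER_CUBIC),cv2.resize(i2,(390,390))]
cv2.imwrite("pics/c4.png",cv2.convertScaleAbs(np.hstack(c),alpha=1.6))
```

```text
[0.5698062  0.10766076 0.24128729] 7.65
```

View pics/c4.png

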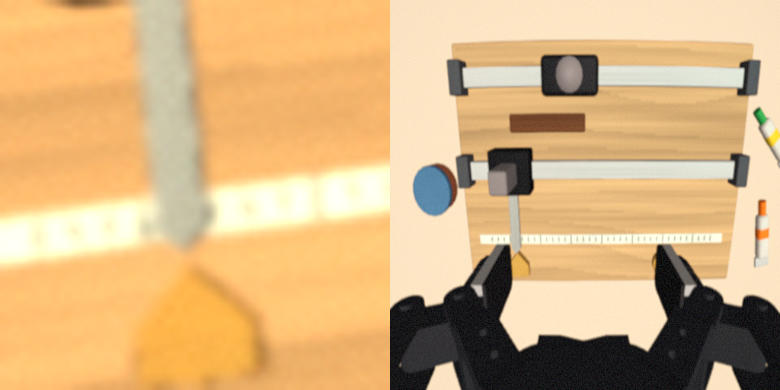

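The stop is released. In the top crop the arm's tip, extended along the arm, meets the marker's point to within about 1 mm. The wrist view shows the cutter still in its place.

```bash
python3 -c "
from workcell import bot
print(bot.job_done())"
```

```text
the job is handed in; nothing more can be done
None
```

The paper stop's arm now lines up with the brass marker's point to within about 1 mm by the top camera; the stop is released, the cutter head looks undisturbed, and the job was handed in at about 8 s with no verdict returned.

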